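# Fold out the drain hook and hang up the slide carrier

## Task

Swing the orange folding hook of the draining stand fully outward, until it stands straight out from the back plate. Then hang the slide carrier with the blue handle on it, with the top wire of its bail resting in the dip of the hook so that it hangs free and level above the drip tray. Leave the carrier with the white handle standing where it is.

Things in the scene. Friction and masses are not known exactly. Their poses are not given: they have to be found in the camera images.
- drain_stand: Draining stand, fixed: a white drip tray (190 x 190 mm, rim 12 mm high, x = -113 to +77 mm, y = -95 to +95 mm) with an upright steel back plate (176 mm wide, top edge at 242 mm) along its far side. Origin on the bench; its x axis points from the open side into the plate (front face at x = +66 mm), y left, z up.
- hook (a joint): Angle of the orange folding hook about its vertical pin, rad: 0 = folded flat along the plate (pointing to the stand's -y); grows, clockwise from above, to the stop at 1.571, where it stands straight out from the plate along the stand's -x. Stiff hinge (0.08 N m, about 1 N at the ball): stays where it is left.
- hook_pin (a point): Point on the vertical pin of the hook, 200 mm above the bench, 30 mm in front of the plate (stand frame x = +36, y = +50 mm); does not move on the stand.
- hook_ball (a point): Centre of the black ball (16 mm across) on the upturned end of the hook, 105 mm from the pin, 228 mm above the bench; moves with the hook. It can be pinched from above: below it is a 10 mm round upright, and the 10 mm round arm of the hook runs with its centreline 30 to 38 mm under the ball. Nothing else is within 28 mm of the centre (folded, the plate is 30 mm behind).
- hook_seat (a point): Where the centre of a hanging carrier's wire comes to lie: over the flat dip of the hook, 67.5 mm from the pin, 198 mm above the bench; moves with the hook. The dip is about 35 mm long along the arm; the underside of the arm there is at 185 mm.
- carrier_blue: Slide-staining carrier with the blue handle, about 0.25 kg: steel basket of glass slides (88 mm in x, 104 in y, 35 high) with an upright bail of 6 mm wire in its y-z plane: legs at y = +-50 mm, top wire highest in the middle (140 mm up; 126 at y = +-43). Between basket and top wire it is open, so the hook passes through along x. Alike from both sides. Origin: centre of its underside, z up.
- carrier_blue_center (a point): Centre of the blue-handled carrier, 90 mm above its underside (in the open window of the bail, half-way up).
- carrier_blue_grip (a point): Grip point in the blue handle block, 164 mm above the carrier's underside. The block is 14 mm in x, 26 mm in y, and reaches from 141 to 181 mm; it can be held across its 26 mm with the fingers over the wire.
- carrier_blue_bar (a point): Centre of the top wire of the blue-handled carrier at its highest point, under the handle, 140 mm above the underside.
- carrier_white_center (a point): Centre of the other carrier, the same in all but its white handle, 90 mm above its underside; it must be left where it stands.

How it is judged:
On the way:
1. the hook is swung fully outward (over 1.4 rad) (value of joint hook above 1.4 rad), for 0.2 s.
At the end, for the whole second after the job is handed in: The hook stands out (over 1.35 rad); the blue-handled carrier hangs on it at rest (under 0.03 m/s), the top of its wire within 30 mm of the seat point of the hook, tilted by less than 0.25 rad; the white-handled carrier is within 30 mm of where it stood (value of joint hook above 1.35 rad and distance between carrier_blue_bar and hook_seat below 0.03 m and angle between carrier_blue's own z axis and vertical below 0.25 rad and linear speed of carrier_blue below 0.03 m/s and distance of carrier_white_center from where it was at the start of the episode below 0.03 m); the robot touches nothing.
It fails at once if the white-handled carrier is pushed away by over 30 mm (distance of carrier_white_center from where it was at the start of the episode above 0.03 m).
It also fails if it takes over 58 s, if anything falls off the work surface, if the arm or the gripper's body presses on something with over 40 N, if the wrist force passes 120 N, or if a joint passes its speed limit or range.

## Robot

A 6-joint arm with a two-finger parallel gripper is mounted at the origin on a cart in front of the work surface, level with it; the furniture and walls round the work are solid. World frame = base frame: x ahead of the robot, y to its left, z up, the work surface at z = 0. Lengths are in m, angles in rad, forces in N, time in s.
With the tool pointing down it reaches from about 0.3 to 0.95 m from the base axis. Payload 3.1 kg.
Tool frame: the origin (TCP) lies between the finger pads; the fingertips stand 11 mm ahead of it and the grasp point (between the pads) lies 8 mm behind it (env.tcp_to_tips is the distance from the TCP to the fingertips, in m); x points along the fingers, y is the direction in which the jaws open and shut, and the axes are right-handed (so a half turn about x gives the same grasp; the last joint's range is limited). The gripper opens to 85 mm and grips with 20 to 120 N. Pads are 22 mm wide; open, the fingers measure 114 mm over their backs; the gripper's body (76 mm by 85 mm) begins 54 mm behind the grasp point. The pads swing forward as they close: fully open they stand 13 mm farther back than shut.
Start: joints at [1.235, 0.308, 1.634, -0, 1.2, -0.07], TCP at [0.164, 0.603, 0.242] pointing down, gripper open.
Joint ranges: [-3.06, 3.06], [-0.79, 1.96], [0.05, 2.63], [-1.19, 4.34], [0.05, 2.64], [-2.94, 2.94]. Speed limits (rad/s): [2.79, 2.79, 3.14, 3.14, 3.14, 3.14].

## Interface

Orientations are given as a unit quaternion [w, x, y, z].
In Python, from cell import env, vision gives the robot as it stands.
- The arm moves only by the shell command python3 -m creep 'ROWS' [OPENING] [FORCE]. ROWS is JSON, a list that holds one entry, the list of rows, each a list of 4 numbers: the shift along the tool's x, y, z in m, then the turn about the tool's x in degrees. A call has exactly 10 rows; each row shifts and turns the commanded pose from where the row before left it, along the tool's axes as they then stand; what a row does not reach is not made up. A row lasts 1/10 s, in which the tool goes at most 50 mm and 8.59 degrees, less where a joint would pass 70% of its speed; a pose out of reach is approached as far as the arm can. A call with a gripper value outside its range is refused whole. OPENING is the opening, from 0 (shut) to 1 (fully open), set as the call begins (- or left out, the last holds). The fingers move at their own pace and stop on an object; FORCE is the grip in N (left out, the last holds). Time passes only in rows, so rows that do not move let the fingers close, or fill a call up. It gives the time, the measured TCP pose, the force and the opening at its end, in the units of the state.
- env.read_state(): the state, without advancing time (a new reading comes with each control period).
- vision.snapshot(name): name is "scene" or "top" or "wrist"; returns (picture, depth): 400x640x3 uint8, red, green, blue; 400x640 float32, m along the optical axis (not along the pixel's ray), 0 where there is no reading.
- vision.camera_info(name): a dict with "K" (3x3 intrinsics, pixels), "view" (4x4, takes a point from world to camera coordinates). Camera axes: x right, y up, looking along -z (the intrinsics and any distortion apply to the point x, -y, -z); pixel columns grow to the right and rows downward; lengths in m; the calibration is good to about 2 mm. A picture is of the moment at which its call begins: read the wrist's pose just before it. camera_info takes no time and is no camera call; for the wrist camera it gives the pose at the moment of the call.
- env.sign_off(): hands the job in, once; it reports no verdict.
The state is a dict: "t": time; "qpos": joint angles; "joint_velocities": joint speeds; "joint_efforts": joint torques, N m; "position": TCP position; "ee_rot": TCP orientation; "force": force on the tool from outside, world axes, zero at the start; "wrist_torque": the same for the moment, N m; "opening": finger opening in m.
Only numpy, scipy, OpenCV 4.12 (cv2) and the standard library are available. Lean on these libraries where they do the work, as an engineer would, in place of code of your own. Each camera call takes 0.05 s, during which the arm holds its last target.

## Working session

There is one attempt and no reset: what is moved stays moved. The work goes in short steps, Python scripts to look and compute and a shell command to move; the robot and the scene stay as the last step left them, time stands still between calls to the robot, and variables do not carry over. Pictures are saved under pics/ and viewed, and the job is handed in when it is done.

```bash
mkdir -p pics; ls; python3 - <<'E'
from cell import env, vision
import cv2,numpy as np
s=env.read_state();print(s['t'],s['position'],s['ee_rot'])
for n in ('scene','top'):
    p,d=vision.snapshot(n);cv2.imwrite(f'pics/{n}0.png',p[:,:,::-1]);np.savez(f'pics/{n}0.npz',p=p,d=d)
    c=vision.camera_info(n);print(n,np.round(c['K'],1).tolist(),np.round(c['view'],3).tolist(),[k for k in c])
E
```

```text
pics
0.0 [0.16392535 0.60228559 0.24104937] [ 0.70070272  0.09291135  0.70103678 -0.09450192]
scene [[458.3, 0.0, 325.8], [0.0, 458.3, 199.8], [0.0, 0.0, 1.0]] [[0.508, -0.861, -0.018, -0.292], [0.402, 0.218, 0.89, -0.351], [-0.762, -0.459, 0.457, -0.992], [0.0, 0.0, 0.0, 1.0]] ['K', 'view']
top [[456.8, 0.0, 307.8], [0.0, 456.8, 196.3], [0.0, 0.0, 1.0]] [[0.002, -1.0, -0.015, 0.003], [0.988, -0.0, 0.151, -0.572], [-0.151, -0.015, 0.988, -1.447], [0.0, 0.0, 0.0, 1.0]] ['K', 'view']
```

View pics/scene0.png

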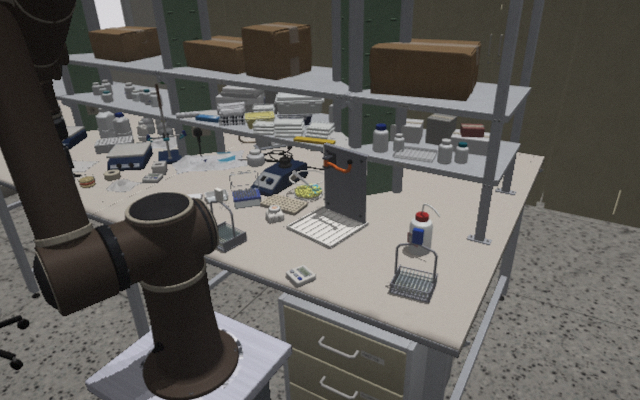

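View pics/top0.png

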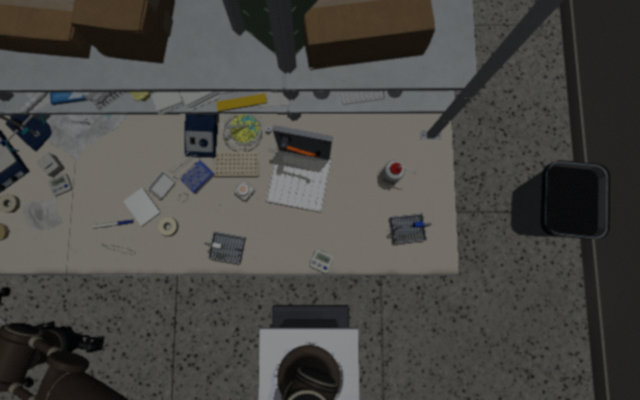

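The top view shows the stand at about (300,170) with the orange hook folded at (303,150). The blue-handled carrier is at (408,228) and the white one at (227,247). I'll enlarge these areas and measure.

```bash
cat > h.py <<'E'
from cell import env, vision
import cv2,numpy as np
def info(n):
    c=vision.camera_info(n);return np.array(c['K']),np.array(c['view'])
def ray(n,u,v,ci=None):
    K,V=ci or info(n);R=V[:3,:3];o=-R.T@V[:3,3]
    a=np.linalg.solve(K,[u,v,1.]);return o,R.T@np.array([a[0],-a[1],-a[2]])
def onz(n,u,v,z,ci=None):
    o,d=ray(n,u,v,ci);return o+d*(z-o[2])/d[2]
def deproj(n,d,ci=None):
    K,V=ci or info(n);v,u=np.mgrid[:400,:640];
    P=np.stack([(u-K[0,2])/K[0,0]*d,-(v-K[1,2])/K[1,1]*d,-d],-1)
    return (P-V[:3,3])@V[:3,:3]
def proj(n,X,ci=None):
    K,V=ci or info(n);c=V[:3,:3]@np.array(X)+V[:3,3];a=K@np.array([c[0],-c[1],-c[2]]);return a[:2]/a[2]
E
python3 - <<'E'
from h import *
for n,(x0,y0,x1,y1) in {'top':(200,110,440,280),'scene':(200,120,460,310)}.items():
    z=np.load(f'pics/{n}0.npz');p=z['p'];d=z['d'];W=deproj(n,d);h=cv2.cvtColor(p,cv2.COLOR_RGB2HSV)
    cv2.imwrite(f'pics/{n}0z.png',cv2.resize(p[y0:y1,x0:x1,::-1],None,fx=3,fy=3,interpolation=cv2.INTER_CUBIC))
    for nm,lo,hi in (('orange',(5,160,90),(18,255,255)),('blue',(105,130,60),(125,255,255)),('white',(0,0,150),(180,50,255))):
        m=cv2.inRange(h,lo,hi);k,l,s,c=cv2.connectedComponentsWithStats(m)
        for i in range(1,k):
            if s[i,4]>=8 and x0<c[i,0]<x1 and y0<c[i,1]<y1:
                q=W[(l==i)&(d>0)];print(n,nm,s[i],c[i].round(1),np.median(q,0).round(3),q.min(0).round(3),q.max(0).round(3))
E
```

```text
top orange [287 146  27  10  70] [300.  150.8] [0.685 0.025 0.196] [ 0.672 -0.014  0.068] [0.725 0.063 0.203]
top blue [197 162  15  14  36] [205.2 168.3] [0.664 0.341 0.037] [0.646 0.325 0.028] [0.689 0.372 0.043]
top blue [415 221   9   6  42] [418.7 223.8] [ 0.469 -0.324  0.18 ] [ 0.463 -0.37  -0.006] [ 0.496 -0.312  0.185]
scene orange [326 162  21  10  57] [335.9 166.6] [0.684 0.026 0.197] [ 0.669 -0.019  0.19 ] [0.699 0.067 0.204]
scene blue [377 124   9   4  27] [380.8 125.1] [ 0.866 -0.043  0.29 ] [ 0.851 -0.056  0.287] [ 0.88  -0.028  0.292]
scene blue [413 228  11  13  64] [418.2 232.7] [ 0.467 -0.329  0.179] [ 0.462 -0.338  0.155] [ 0.478 -0.315  0.183]
scene white [   69   113   475   234 35806] [333.8 228.8] [ 0.615 -0.101  0.002] [-0.051 -0.49  -0.006] [1.613 1.754 0.384]
scene white [ 253  114  233   63 2000] [377.7 145.9] [ 0.865 -0.005  0.203] [ 0.715 -0.393  0.197] [1.147 0.516 0.258]
scene white [182 118  37   9  92] [200.9 121.6] [0.822 0.729 0.202] [0.803 0.628 0.198] [0.85  0.828 0.206]
scene white [405 119  18   8 106] [413.4 122.5] [ 1.022 -0.097  0.262] [ 0.9
[... 1942 characters left out ...]
[0.804 0.282 0.073]
scene white [223 191   4   8  17] [224.2 195.2] [0.626 0.462 0.009] [0.619 0.454 0.001] [0.663 0.496 0.02 ]
scene white [212 203  20  22 285] [220.8 213.4] [0.537 0.398 0.002] [ 0.438  0.297 -0.002] [0.596 0.48  0.038]
scene white [207 204   3   5  10] [208.2 205.9] [0.555 0.475 0.003] [ 0.068 -0.048 -0.   ] [0.57  0.491 0.363]
scene white [397 246  38  27 533] [416.3 261.3] [ 0.588 -0.296  0.002] [ 0.493 -0.35  -0.003] [ 0.657 -0.219  0.039]
scene white [401 268  31  10  96] [416.2 272.2] [ 0.539 -0.313  0.002] [ 0.489 -0.361 -0.002] [ 0.556 -0.264  0.036]
scene white [209 271  18  13  61] [217.  276.7] [ 0.839  0.797 -0.608] [ 0.78   0.782 -0.618] [ 0.904  0.813 -0.601]
```

View pics/top0z.png

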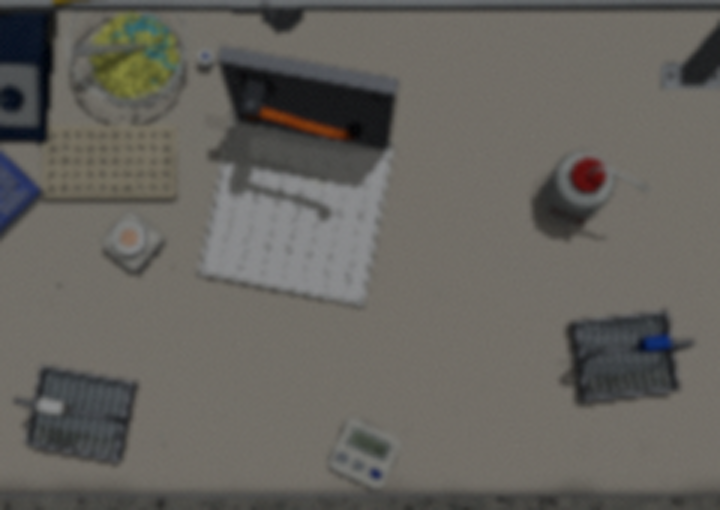

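View pics/scene0z.png

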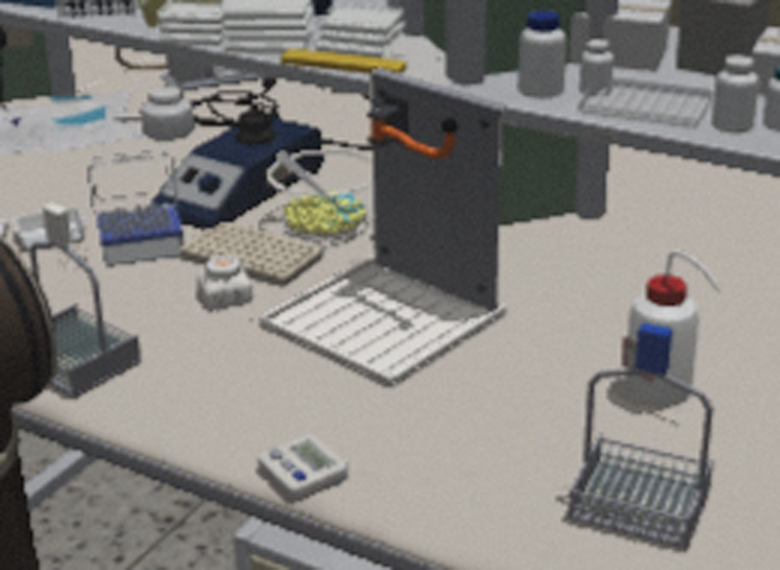

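```bash
python3 - <<'E'
from h import *
P=[]
for n in ('top','scene'):
    z=np.load(f'pics/{n}0.npz');d=z['d'];W=deproj(n,d);P.append(W[d>0])
P=np.concatenate(P)
x,y,z=P.T
# plate: z .04-.235 near (0.72,0.02)
m=(z>.05)&(z<.238)&(x>.64)&(x<.8)&(y>-.12)&(y<.14)
q=P[m];print(len(q));
q2=q[q[:,0]>.70]
for zz in np.arange(.05,.25,.03):
  k=q2[abs(q2[:,2]-zz)<.015]
  if len(k):
    vx,vy,x0,y0=cv2.fitLine(k[:,:2].astype(np.float32),cv2.DIST_HUBER,0,.01,.01).ravel();print(zz.round(2),len(k),np.degrees(np.arctan2(vy,vx)).round(1),x0,y0,k.min(0).round(3),k.max(0).round(3))
# tray
m=(z>.004)&(z<.016)&(x>.45)&(x<.76)&(y>-.12)&(y<.16);q=P[m]
r=cv2.minAreaRect(q[:,:2].astype(np.float32));print('tray',r,len(q))
for nm,cx,cy in(('blue',.47,-.31),('white',.41,.25)):
  m=(z>.006)&(z<.2)&(abs(x-cx)<.09)&(abs(y-cy)<.09);q=P[m];lo=q[q[:,2]<.045]
  print(nm,len(q),cv2.minAreaRect(lo[:,:2].astype(np.float32)))
  t=q[q[:,2]>.1];
  vx,vy,x0,y0=cv2.fitLine(t[:,:2].astype(np.float32),cv2.DIST_HUBER,0,.01,.01).ravel();print(len(t),np.degrees(np.arctan2(vy,vx)),t.mean(0),t.min(0),t.max(0))
# obstacles above .2
m=(z>.25)&(x>.3)&(x<1.1)&(abs(y)<.5);q=P[m];print('high',q.min(0),[ (a,np.sum((q[:,0]>a)&(q[:,0]<a+.05)),q[(q[:,0]>a)&(q[:,0]<a+.05)][:,2].max() if np.any((q[:,0]>a)&(q[:,0]<a+.05)) else 0) for a in np.arange(.3,1.1,.05).round(2)])
E
```

```text
3229
0.05 180 78.6 0.7194671 0.00778656 [ 0.702 -0.07   0.05 ] [0.741 0.105 0.065]
0.08 418 78.5 0.7153054 -0.009345146 [ 0.701 -0.072  0.065] [0.742 0.104 0.095]
0.11 445 78.8 0.7230047 0.029551454 [ 0.7   -0.069  0.095] [0.745 0.105 0.125]
0.14 480 78.8 0.7181762 0.0060128914 [ 0.7   -0.069  0.125] [0.743 0.105 0.155]
0.17 377 80.0 0.71663463 0.00080157374 [ 0.7   -0.068  0.155] [0.738 0.105 0.185]
0.2 503 80.3 0.7128098 -0.021550948 [ 0.7   -0.07   0.185] [0.74  0.104 0.215]
0.23 497 79.9 0.7180166 0.0077106105 [ 0.7   -0.071  0.215] [0.746 0.105 0.238]
tray ((0.6047341823577881, 0.02046368271112442), (0.3085997700691223, 0.27981331944465637), 0.2828767001628876) 3791
blue 2225 ((0.4694541394710541, -0.31101149320602417), (0.17715221643447876, 0.17797517776489258), 89.91576385498047)
394 -84.10986 [ 0.46816096 -0.32426942  0.15108365] [ 0.46077238 -0.37670475  0.10003827] [ 0.47913198 -0.26989222  0.18483128]
white 1596 ((0.4125401973724365, 0.25050637125968933), (0.1731346994638443, 0.1781497597694397), 1.5404154062271118)
284 80.55279 [0.40558888 0.26244583 0.15105396] [0.394941
[... 195 characters left out ...]
p.int64(0), 0), (np.float64(0.45), np.int64(0), 0), (np.float64(0.5), np.int64(0), 0), (np.float64(0.55), np.int64(0), 0), (np.float64(0.6), np.int64(0), 0), (np.float64(0.65), np.int64(0), 0), (np.float64(0.7), np.int64(0), 0), (np.float64(0.75), np.int64(4750), np.float64(0.821823219174214)), (np.float64(0.8), np.int64(12001), np.float64(0.7821648712373079)), (np.float64(0.85), np.int64(21550), np.float64(0.710175490092927)), (np.float64(0.9), np.int64(11890), np.float64(0.6622178417655217)), (np.float64(0.95), np.int64(7588), np.float64(0.6601907660970311)), (np.float64(1.0), np.int64(3460), np.float64(0.6574952102997678)), (np.float64(1.05), np.int64(734), np.float64(0.567804041043001))]
```

```bash
python3 - <<'E'
from h import *
P=[];S=[]
for n in ('top','scene'):
    z=np.load(f'pics/{n}0.npz');d=z['d'];W=deproj(n,d);P.append(W[d>0])
x,y,z=P[1].T
m=(z>.05)&(z<.17)&(x>.68)&(x<.76)&(y>-.06)&(y<.095);q=P[1][m]
r=None
for k in range(6):
    A=np.c_[q[:,1],np.ones(len(q))];c=np.linalg.lstsq(A,q[:,0],rcond=None)[0];e=q[:,0]-A@c;q=q[abs(e)<max(.003,2*e.std())]
print('plate front x=',c,'angle',np.degrees(np.arctan(c[0])),len(q),e.std())
P=np.concatenate(P);x,y,z=P.T
for a in np.arange(.2,.9,.05):
    m=(abs(y-.0)<.25)&(z>a)&(z<a+.05)&(x>.745)&(x<1.1)
    if m.sum(): print('z',a.round(2),m.sum(),np.percentile(x[m],[0,1,5]).round(3))
def tri(a,b):
    A=[];B=[]
    for n,uv in a,b:
        o,d=ray(n,*uv);d/=np.linalg.norm(d);M=np.eye(3)-np.outer(d,d);A.append(M);B.append(M@o)
    X=np.linalg.lstsq(np.vstack(A),np.hstack(B),rcond=None)[0];return X,proj(*[a[0]],X)-a[1],proj(b[0],X)-b[1]
print('handle',tri(('top',(418.7,223.8)),('scene',(418.2,232.7))))
# black ball: dark blob
for n,(u,v),s in(('top',(317.7,153.7),8),('scene',(349.7,162),8)):
    p=np.load(f'pics/{n}0.npz')['p'];u0,v0=int(u)-s,int(v)-s
    g=p[v0:v0+2*s,u0:u0+2*s].max(2);print(n,u0,v0);print(g)
E
```

```text
plate front x= [0.19796765 0.71804012] angle 11.197922548558765 1063 0.001822359485154326
z 0.2 5620 [0.745 0.805 0.812]
z 0.25 1928 [0.838 0.843 0.847]
z 0.3 707 [0.815 0.828 0.843]
z 0.35 9882 [0.793 0.799 0.801]
z 0.4 3257 [0.838 0.842 0.847]
z 0.45 3720 [0.838 0.842 0.847]
z 0.5 8377 [0.84  0.844 0.852]
z 0.55 2001 [0.84  0.841 0.844]
z 0.6 1823 [0.838 0.841 0.844]
z 0.65 685 [0.839 0.841 0.842]
z 0.7 108 [0.84  0.84  0.841]
handle (array([ 0.47107286, -0.32601194,  0.17131343]), array([ 0.34729131, -0.17167153]), array([-0.45724121,  0.08316169]))
top 309 145
[[ 26  26  25  24  26  24  24  24  25  24  27  24  24  24  27  23]
 [ 25  25  25  25  24  25  23  25  25  24  25  25  26  26  24  25]
 [ 27  25  26  27  26  26  27  26  25  24  24  24  25  26  26  24]
 [ 26  25  25  25  25  24  24  25  26  27  25  25  24  25  25  26]
 [ 27  26  25  27  27  26  25  25  24  25  23  26  26  24  24  26]
 [ 28  27  27  26  26  26  24  24  20  20  21  24  25  26  26  23]
 [ 50  41  33  29  26  26  21  15  14  13  13  19  23  24  27  26]
 [ 88  79  66  52  44  36  23  13   5   9   8  16  21  25  2
[... 930 characters left out ...]
  40  48  57  55  57  54  53]
 [ 57  59  56  56  57  54  46  31  27  27  31  50  55  56  58  54]
 [ 54  57  58  52  54  55  31  22  28  25  23  44  52  57  55  55]
 [ 56  56  57  55  56  60  33  21  22  23  20  36  50  57  56  59]
 [ 56  57  58  57  54  54  42  24  24  21  29  48  54  56  56  53]
 [ 57  59  56  60  57  54  52  66  53  63  54  53  57  59  58  60]
 [ 57  56  57  56  60  55  55  73  79  78  62  54  57  59  56  57]
 [ 58  57  58  58  56  53  58  79  87  82  69  57  55  57  55  59]
 [ 59  59  57  58  57  55  58  78  82  82  67  59  58  56  53  55]
 [153 103  65  60  54  60  65  81  82  77  63  54  57  59  57  55]
 [169 171 175 153 113  87  80  82  76  66  57  58  60  58  53  57]]
```

```bash
python3 - <<'E'
from h import *
def tri(a,b):
    A=[];B=[]
    for n,uv in a,b:
        o,d=ray(n,*uv);d/=np.linalg.norm(d);M=np.eye(3)-np.outer(d,d);A.append(M);B.append(M@o)
    return np.linalg.lstsq(np.vstack(A),np.hstack(B),rcond=None)[0]
b=tri(('top',(318.0,153.2)),('scene',(349.8,161.6)));print('ball',b)
print(onz('top',318,153.2,.228),onz('scene',349.8,161.6,.228))
psi=np.radians(-11.2);ex=np.array([np.cos(psi),np.sin(psi)]);ey=np.array([-ex[1],ex[0]])
# pin along: ball = pin -105*ey when folded
pin=b[:2]+.105*ey;print('pin',pin,'origin',pin-.036*ex-.05*ey,'plate x at pin', .198*pin[1]+.718, 'dist', (np.array([.718,0])-pin)@ex)
print('seat',pin-.0675*ex,'ball out',pin-.105*ex)
from scipy.spatial.transform import Rotation as R
q=np.array(env.read_state()['ee_rot']);M=R.from_quat(q[[1,2,3,0]]).as_matrix();print(M.round(3))
# blue handle colour mask orientations: top hues along orange
z=np.load('pics/top0.npz');h=cv2.cvtColor(z['p'],cv2.COLOR_RGB2HSV);m=cv2.inRange(h,(5,150,70),(18,255,255));v,u=np.nonzero(m)
pts=np.array([onz('top',a,c,.195)[:2] for a,c in zip(u,v) if 280<a<330 and 140<c<160])
l=cv2.fitLine(pts.astype(np.float32),cv2.DIST_HUBER,0,.01,.01).ravel();print('arm dir',np.degrees(np.arctan2(l[1],l[0])),l,pts.min(0),pts.max(0))
E
```

```text
ball [ 0.67069662 -0.03001995  0.22906105]
[ 0.6700481  -0.02859654  0.228     ] [ 0.67431662 -0.02999701  0.228     ]
pin [0.69109123 0.07298034] origin [0.64606512 0.03092502] plate x at pin 0.7324501074081801 dist 0.04057158818586611
seat [0.62487675 0.08609116] ball out [0.58809094 0.09337495]
[[-0.001  0.263  0.965]
 [-0.002  0.965 -0.263]
 [-1.    -0.002 -0.   ]]
arm dir 73.05432 [0.29146487 0.95658153 0.68599075 0.02481698] [ 0.67286844 -0.01698132] [0.70050662 0.06346319]
```

Ball at (0.671,-0.030). The hook is slightly open already (about 0.1 rad), and the pin is at (0.701,0.070). With the stand at about -11.2° yaw, the seat will end up at (0.635,0.084). I'll move over high.

```bash
python3 -m creep '[[[-0.04,0,0,0],[-0.04,0,0,0],[-0.04,0,0,0],[-0.04,0,0,0],[0,-0.026,0.036,0],[0,-0.026,0.036,0],[0,-0.026,0.036,0],[0,-0.026,0.036,0],[0,-0.026,0.036,0],[0,-0.026,0.036,0]]]' 0.7 20
python3 -m creep '[[[0,-0.026,0.036,0],[0,-0.026,0.036,0],[0,-0.026,0.036,0],[0,-0.026,0.036,0],[0,-0.026,0.036,0],[0,-0.026,0.036,0],[0,-0.026,0.036,0],[0,-0.026,0.036,0],[0,-0.026,0.036,0],[0,-0.026,0.036,0]]]'
```

```text
t: 1.1
position: [0.3322, 0.3941, 0.4017]
ee_rot: [0.701, 0.093, 0.701, -0.094]
force: [0.9, 0.1, 0.4]
opening: 0.0596
t: 2.1
position: [0.6113, 0.0488, 0.4016]
ee_rot: [0.701, 0.094, 0.701, -0.094]
force: [0.6, 1.0, 0.6]
opening: 0.0602
```

```bash
python3 -m creep '[[[0,-0.02,0.026,0],[0,-0.02,0.026,0],[0,-0.02,0.026,0],[0.02,0,0,0],[0.02,0,0,0],[0.02,0,0,0],[0,0,0,0],[0,0,0,0],[0,0,0,0],[0,0,0,0]]]'
python3 - <<'E'
from h import *
s=env.read_state();print(s['position']);ci=info('wrist');print(np.round(ci[0],1).tolist(),np.round(ci[1],4).tolist())
p,d=vision.snapshot('wrist');np.savez('pics/w1.npz',p=p,d=d,K=ci[0],V=ci[1]);cv2.imwrite('pics/w1.png',p[:,:,::-1])
print(proj('wrist',(.671,-.03,.228),ci))
E
```

```text
t: 3.1
position: [0.6709, -0.028, 0.3441]
ee_rot: [0.702, 0.094, 0.7, -0.094]
force: [0.2, 0.5, 0.1]
opening: 0.0599
[ 0.67092377 -0.02800077  0.34413279]
[[320.8, 0.0, 324.6], [0.0, 320.8, 196.4], [0.0, 0.0, 1.0]] [[0.2625, 0.9649, 0.0003, -0.149], [-0.9111, 0.248, -0.3292, 0.6966], [-0.3177, 0.0862, 0.9443, -0.2609], [0.0, 0.0, 0.0, 1.0]]
[322.44103208 192.97808811]
```

View pics/w1.png

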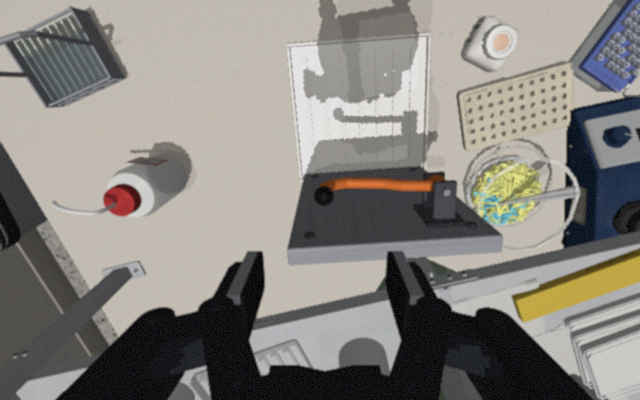

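The wrist view shows the ball at about (323,196), 3 px from the prediction. The arm runs right to the pin bracket.

```bash
python3 - <<'E'
from h import *
z=np.load('pics/w1.npz');ci=(z['K'],z['V']);p=z['p']
h=cv2.cvtColor(p,cv2.COLOR_RGB2HSV)
m=(p.max(2)<26).astype(np.uint8);m[:,:300]=0;m[:,350:]=0;m[:175]=0;m[225:]=0
k,l,s,c=cv2.connectedComponentsWithStats(m);i=1+s[1:,4].argmax();print(s[i],c[i],onz('wrist',*c[i],.228,ci))
m=cv2.inRange(h,(5,150,90),(18,255,255));v,u=np.nonzero(m);print(u.min(),u.max())
pts=np.array([onz('wrist',a,b,.196,ci)[:2] for a,b in zip(u,v) if 350<a<425]);L=cv2.fitLine(pts.astype(np.float32),cv2.DIST_HUBER,0,.01,.01).ravel();print(np.degrees(np.arctan2(L[1],L[0])),L)
# plate top front edge? line rows at cols 300..480, depth
W=deproj('wrist',z['d'],ci);P=W[z['d']>0];x,y,zz=P.T;q=P[(zz>.05)&(zz<.225)&(x>.69)&(x<.76)&(y>-.06)&(y<.09)]
for k in range(8):
    A=np.c_[q[:,1],np.ones(len(q))];cc=np.linalg.lstsq(A,q[:,0],rcond=None)[0];e=q[:,0]-A@cc;q=q[abs(e)<max(.003,2*e.std())]
print(cc,np.degrees(np.arctan(cc[0])),len(q),e.std())
E
```

```text
[315 187  18  18 177] [323.44067797 195.18079096] [ 0.67304468 -0.02971465  0.228     ]
323 442
71.91411 [0.3104423  0.9505922  0.68854326 0.02667816]
[0.19434729 0.71877288] 10.998177173632412 5526 0.0004956194995634396
```

```bash
python3 -m creep '[[[0.02,-0.001,0.002,0],[0.02,0,0,0],[0.02,0,0,0],[0.02,0,0,0],[0.02,0,0,0],[0.02,0,0,0],[0.001,0,0,0],[0,0,0,0],[0,0,0,0],[0,0,0,0]]]'
python3 -m creep '[[[0,0,0,0],[0,0,0,0],[0,0,0,0],[0,0,0,0],[0,0,0,0],[0,0,0,0],[0,0,0,0],[0,0,0,0],[0,0,0,0],[0,0,0,0]]]' 0 20
```

```text
t: 4.15
position: [0.673, -0.0296, 0.2234]
ee_rot: [0.702, 0.094, 0.7, -0.094]
force: [0.2, -0.1, 0.5]
opening: 0.0596
t: 5.15
position: [0.6721, -0.0293, 0.2217]
ee_rot: [0.701, 0.094, 0.701, -0.094]
force: [-0.1, 2.7, 3.6]
opening: 0.0141
```

```bash
python3 - <<'E'
import numpy as np
a=np.radians(np.linspace(253.9,168.0,21));P=.105*np.c_[np.cos(a),np.sin(a)];D=np.diff(P,axis=0)
print(np.round(np.c_[D@[.263,.965],D@[.965,-.263]]*1000,1).tolist())
E
```

```text
[[0.4, -7.9], [1.0, -7.8], [1.6, -7.7], [2.2, -7.6], [2.7, -7.4], [3.3, -7.2], [3.8, -6.9], [4.3, -6.6], [4.8, -6.3], [5.2, -5.9], [5.7, -5.5], [6.1, -5.0], [6.4, -4.6], [6.7, -4.1], [7.0, -3.6], [7.3, -3.0], [7.5, -2.5], [7.6, -1.9], [7.8, -1.3], [7.8, -0.7]]
```

```bash
python3 -m creep '[[[0,0.0004,-0.008,0],[0,0.001,-0.008,0],[0,0.0016,-0.0077,0],[0,0.0022,-0.0076,0],[0,0.0027,-0.0074,0],[0,0.0033,-0.0072,0],[0,0.0038,-0.007,0],[0,0.0043,-0.0066,0],[0,0.0048,-0.0063,0],[0,0.0052,-0.0059,0]]]'
```

```text
t: 6.15
position: [0.6079, 0.0161, 0.2213]
ee_rot: [0.699, 0.092, 0.703, -0.095]
force: [-5.5, -6.0, 7.9]
opening: 0.0142
```

```bash
python3 -m creep '[[[0,0.0057,-0.0053,0],[0,0.0061,-0.0048,0],[0,0.0064,-0.0043,0],[0,0.0067,-0.0038,0],[0,0.007,-0.0033,0],[0,0.0073,-0.0027,0],[0,0.0075,-0.0022,0],[0,0.0076,-0.0017,0],[0,0.0078,-0.001,0],[0,0.0078,-0.0005,0]]]'
```

```text
t: 7.15
position: [0.5955, 0.0932, 0.2207]
ee_rot: [0.697, 0.093, 0.705, -0.094]
force: [-10.5, -11.2, 8.6]
opening: 0.0142
```

```bash
python3 - <<'E'
from h import *
for n,(x0,y0,x1,y1) in {'top':(250,110,350,220),'scene':(260,130,400,250)}.items():
    p,d=vision.snapshot(n);np.savez(f'pics/{n}1.npz',p=p,d=d)
    cv2.imwrite(f'pics/{n}1.png',cv2.resize(p[y0:y1,x0:x1,::-1],None,fx=4,fy=4,interpolation=cv2.INTER_CUBIC))
E
```

```text
(no output)
```

View pics/scene1.png

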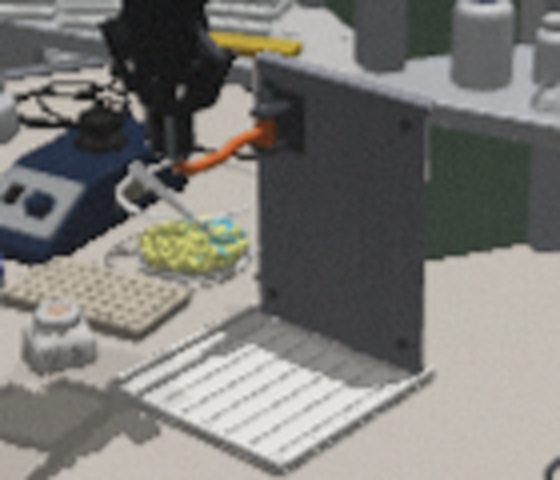

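```bash
python3 -m creep '[[[0,0.002,0,0],[0,0.001,0,0],[0,0,0,0],[0,0,0,0],[0,0,0,0],[0,0,0,0],[0,0,0,0],[0,0,0,0],[0,0,0,0],[0,0,0,0]]]'
python3 -m creep '[[[0,0,0,0],[0,0,0,0],[0,0,0,0],[0,0,0,0],[-0.02,0,0,0],[-0.03,0,0,0],[-0.04,0,0,0],[-0.04,0,0,0],[0,0,0,0],[0,0,0,0]]]' 0.7 
python3 - <<'E'
from h import *
s=env.read_state();print(s['position']);ci=info('wrist')
p,d=vision.snapshot('wrist');np.savez('pics/w2.npz',p=p,d=d,K=ci[0],V=ci[1]);cv2.imwrite('pics/w2.png',p[:,:,::-1])
print(proj('wrist',(.599,.0912,.228),ci),proj('wrist',(.702,.0712,.2),ci))
E
```

```text
t: 8.25
position: [0.5952, 0.0931, 0.2206]
ee_rot: [0.696, 0.091, 0.706, -0.096]
force: [-10.2, -8.1, 10.8]
opening: 0.0142
t: 9.25
position: [0.6016, 0.096, 0.3528]
ee_rot: [0.702, 0.094, 0.7, -0.093]
force: [0.4, 0.5, -1.4]
opening: 0.0592
[0.60164277 0.09601721 0.35275339]
[318.2946939  187.59213564] [326.95157797 276.37420888]
```

View pics/w2.png

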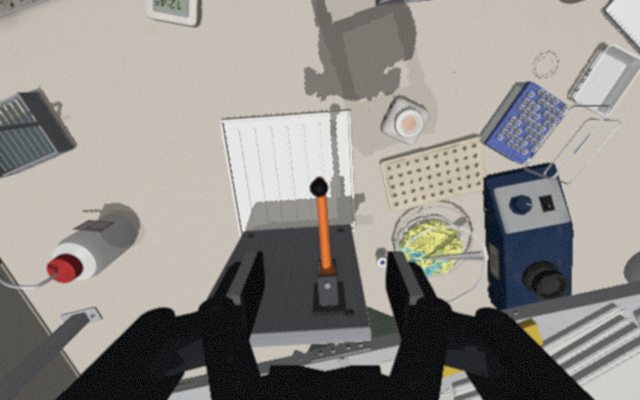

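The hook now stands straight out: the ball is at (319,188) as predicted and the arm is perpendicular to the plate. Next, the blue carrier.

```bash
python3 -m creep '[[[-0.005,-0.044,-0.0015,0],[-0.005,-0.044,-0.0015,0],[0,-0.044,-0.0015,0],[0,-0.044,-0.0015,0],[0,-0.044,-0.0015,0],[0,-0.044,-0.0015,0],[0,-0.044,-0.0015,0],[0,-0.044,-0.0015,0],[0,-0.044,-0.0015,0],[0,-0.044,-0.0015,0]]]' 0.8
python3 -m creep '[[[0,0,0,-7],[0,0,0,-7],[0,0,0,-7],[0,0,0,0],[0,0,0,0],[0,0,0,0],[0,0,0,0],[0,0,0,0],[0,0,0,0],[0,0,0,0]]]'
python3 - <<'E'
from h import *
s=env.read_state();print(s['position'],s['ee_rot']);ci=info('wrist')
p,d=vision.snapshot('wrist');np.savez('pics/w3.npz',p=p,d=d,K=ci[0],V=ci[1]);cv2.imwrite('pics/w3.png',p[:,:,::-1])
z=np.load('pics/w2.npz');c2=(z['K'],z['V']);p=z['p'];m=(p.max(2)<26).astype(np.uint8);m[:,:300]=0;m[:,340:]=0;m[:170]=0;m[205:]=0
k,l,st,c=cv2.connectedComponentsWithStats(m);i=1+st[1:,4].argmax();print('ball',st[i],c[i],onz('wrist',*c[i],.228,c2))
h=cv2.cvtColor(p,cv2.COLOR_RGB2HSV);v,u=np.nonzero(cv2.inRange(h,(5,150,90),(18,255,255)))
pts=np.array([onz('wrist',a,b,.196,c2)[:2] for a,b in zip(u,v) if 205<b<260]);L=cv2.fitLine(pts.astype(np.float32),cv2.DIST_HUBER,0,.01,.01).ravel();print('arm',np.degrees(np.arctan2(L[1],L[0])),L)
E
```

```text
t: 10.3
position: [0.4693, -0.3257, 0.3585]
ee_rot: [0.7, 0.095, 0.702, -0.093]
force: [0.5, 0.6, 0.0]
opening: 0.0681
t: 11.3
position: [0.471, -0.3249, 0.3614]
ee_rot: [0.706, -0.036, 0.706, 0.035]
force: [0.9, 0.5, 0.2]
opening: 0.068
[ 0.47096086 -0.32486657  0.36140622] [ 0.70627232 -0.03560349  0.7061529   0.03549491]
ball [312 179  15  16 125] [318.712 186.568] [0.59822543 0.0917787  0.228     ]
arm -11.338036 [ 0.98048437 -0.19659708  0.6561656   0.08025858]
```

View pics/w3.png

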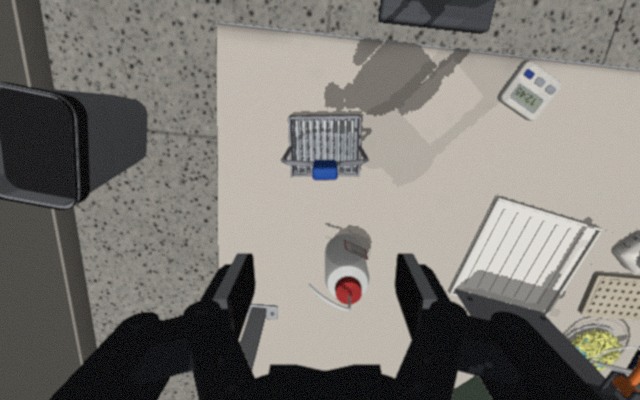

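```bash
python3 - <<'E'
from h import *
z=np.load('pics/w3.npz');ci=(z['K'],z['V']);p=z['p'];d=z['d'];W=deproj('wrist',d,ci)
m=cv2.inRange(cv2.cvtColor(p,cv2.COLOR_RGB2HSV),(105,120,40),(128,255,255))>0
m[:,:290]=0;m[:,360:]=0;m[:140]=0;m[200:]=0
q=W[m&(d>0)];print(len(q),q.min(0),q.max(0),q.mean(0));t=q[q[:,2]>.172];print(len(t),t.mean(0),t.min(0),t.max(0))
r=cv2.minAreaRect(np.argwhere(m)[:,::-1].astype(np.float32));print(r,onz('wrist',*r[0],.181,ci))
u,v,w,h=cv2.boundingRect(m.astype(np.uint8));print(u,v,w,h)
for c in ((u,v),(u+w,v),(u+w,v+h),(u,v+h)):print(c,onz('wrist',*c,.181,ci),onz('wrist',*c,.141,ci))
o,_=ray('wrist',0,0,ci);print('cam',o)
# bail wire
x,y,zz=W[...,0],W[...,1],W[...,2];k=(d>0)&(zz>.06)&(zz<.15)&(abs(x-.471)<.05)&(abs(y+.325)<.08);b=W[k]
L=cv2.fitLine(b[:,:2].astype(np.float32),cv2.DIST_HUBER,0,.01,.01).ravel();print(len(b),np.degrees(np.arctan2(L[1],L[0])),L,b.min(0),b.max(0))
k=(d>0)&(zz>.01)&(zz<.045)&(abs(x-.471)<.07)&(abs(y+.325)<.08);b=W[k];print(cv2.minAreaRect(b[:,:2].astype(np.float32)))
E
```

```text
412 [ 0.46437313 -0.33782109  0.1519606 ] [ 0.47774963 -0.31389078  0.18315075] [ 0.46925811 -0.32608708  0.17584571]
309 [ 0.47047347 -0.32592356  0.18048295] [ 0.46441002 -0.33782109  0.1720718 ] [ 0.47774963 -0.31389078  0.18315075]
((324.5, 169.5), (17.0, 23.0), 90.0) [ 0.46785236 -0.32620571  0.181     ]
313 161 24 18
(313, 161) [ 0.46037487 -0.33842298  0.181     ] [ 0.4695429  -0.33900877  0.141     ]
(337, 161) [ 0.45798119 -0.31474098  0.181     ] [ 0.4668425  -0.31229222  0.141     ]
(337, 179) [ 0.47640398 -0.31264692  0.181     ] [ 0.48762593 -0.30992984  0.141     ]
(313, 179) [ 0.47884416 -0.33677938  0.181     ] [ 0.49037879 -0.33715456  0.141     ]
cam [ 0.38882608 -0.33385144  0.49316651]
444 -83.75404 [ 0.10879666 -0.99406403  0.47119305 -0.32558754] [ 0.46374254 -0.37775545  0.06005611] [ 0.47917796 -0.2738833   0.14949331]
((0.4726133346557617, -0.32602712512016296), (0.0880681648850441, 0.10313232243061066), 6.339415073394775)
```

```bash
python3 -m creep '[[[0.03,-0.001,0,0],[0.03,0,0,0],[0.03,0,0,0],[0.03,0,0,0],[0.03,0,0,0],[0.02,0,0,0],[0.02,0,0,0],[0.011,0,0,0],[0,0,0,0],[0,0,0,0]]]' 0.8 40
python3 -m creep '[[[0,0,0,0],[0,0,0,0],[0,0,0,0],[0,0,0,0],[0,0,0,0],[0,0,0,0],[0,0,0,0],[0,0,0,0],[0,0,0,0],[0,0,0,0]]]' 0 40
```

```text
t: 12.35
position: [0.4714, -0.3263, 0.1609]
ee_rot: [0.706, -0.036, 0.706, 0.035]
force: [-1.0, -0.7, 0.8]
opening: 0.0683
t: 13.35
position: [0.4715, -0.3258, 0.1613]
ee_rot: [0.707, -0.036, 0.706, 0.036]
force: [-0.6, 3.1, 6.6]
opening: 0.0253
```

```bash
python3 -m creep '[[[-0.01,0,0,0],[-0.02,0,0,0],[-0.02,0,0,0],[-0.02,0,0,0],[-0.02,0,0,0],[-0.025,0,0,0],[-0.025,0,0,0],[-0.02,0,0,4],[0,0,0,6.5],[0,0,0,6.5]]]'
python3 - <<'E'
from h import *
from scipy.spatial.transform import Rotation as R
s=env.read_state();q=s['ee_rot'];M=R.from_quat(np.array(q)[[1,2,3,0]]).as_matrix();print(s['position'],M.round(4),s['force'],s['opening'])
D=np.array([.517,.108,.322])-s['position'];print(M.T@D, np.degrees(np.arctan2(M[1,1],M[0,1])))
p,d=vision.snapshot('scene');cv2.imwrite('pics/s4.png',cv2.resize(p[100:330,260:520,::-1],None,fx=3,fy=2.6))
E
```

```text
t: 14.35
position: [0.4708, -0.3262, 0.3208]
ee_rot: [0.704, 0.07, 0.703, -0.071]
force: [0.2, 0.1, -4.1]
opening: 0.0255
[ 0.4708402  -0.32622383  0.32083603] [[ 3.000e-04  1.994e-01  9.799e-01]
 [-1.200e-03  9.799e-01 -1.994e-01]
 [-1.000e+00 -1.100e-03  5.000e-04]] [ 0.1519419   0.05089679 -4.06605353] 0.02545803828593578
[-0.00165657  0.43470493 -0.04136775] 78.49586334579301
```

View pics/s4.png

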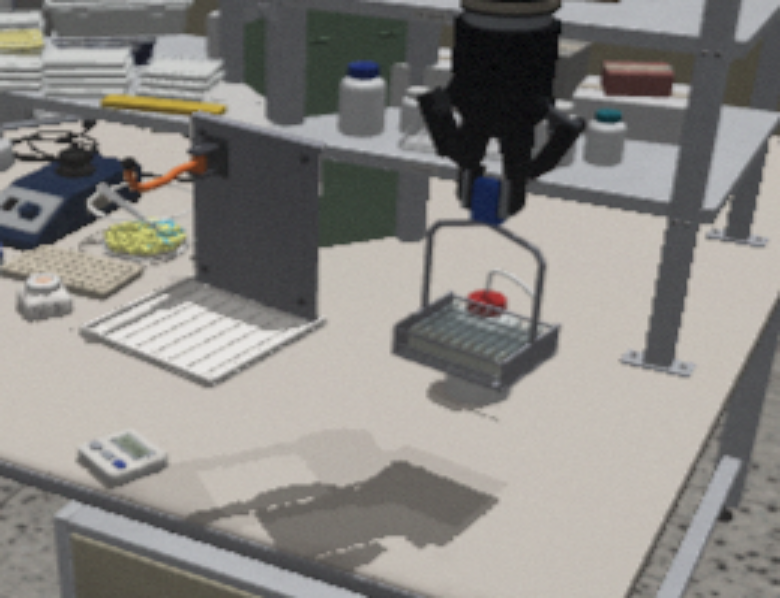

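The carrier is held upright by the blue handle and the tool is aligned. Next I move to in front of the hook end.

```bash
python3 -m creep '[[[0,0.01,-0.008,0],[0,0.02,-0.008,0],[0,0.025,-0.008,0],[0,0.025,-0.008,0],[0,0.025,-0.009,0],[0,0.025,0,0],[0,0.025,0,0],[0,0.025,0,0],[0,0.025,0,0],[0,0.025,0,0]]]'
python3 -m creep '[[[0,0.025,0,0],[0,0.025,0,0],[0,0.025,0,0],[0,0.025,0,0],[0,0.025,0,0],[0,0.025,0,0],[0,0.025,0,0],[0,0.02,0,0],[0,0.01,0,0],[0,0,0,0]]]'
python3 - <<'E'
from h import *
from scipy.spatial.transform import Rotation as R
s=env.read_state();q=s['ee_rot'];M=R.from_quat(np.array(q)[[1,2,3,0]]).as_matrix();print(s['position'],s['force'],s['opening'])
for t in ([.517,.108,.283],[.635,.0844,.283]):print((M.T@(np.array(t)-s['position'])).round(4))
for n,(x0,y0,x1,y1) in {'top':(230,100,370,240),'scene':(220,100,400,260)}.items():
    p,d=vision.snapshot(n);np.savez(f'pics/{n}5.npz',p=p,d=d)
    cv2.imwrite(f'pics/{n}5.png',cv2.resize(p[y0:y1,x0:x1,::-1],None,fx=3.5,fy=3.5,interpolation=cv2.INTER_CUBIC))
E
```

```text
t: 15.4
position: [0.4744, -0.0907, 0.3197]
ee_rot: [0.703, 0.068, 0.704, -0.068]
force: [0.5, -0.4, -2.5]
opening: 0.0256
t: 16.4
position: [0.5148, 0.1097, 0.3198]
ee_rot: [0.703, 0.068, 0.704, -0.068]
force: [-0.1, -0.2, -2.6]
opening: 0.0253
[0.51475843 0.10971044 0.31975582] [-0.12269709 -0.15964902 -2.55108625] 0.025270810969215716
[ 0.0368 -0.0012  0.0026]
[ 0.0366 -0.0018  0.1229]
```

View pics/scene5.png

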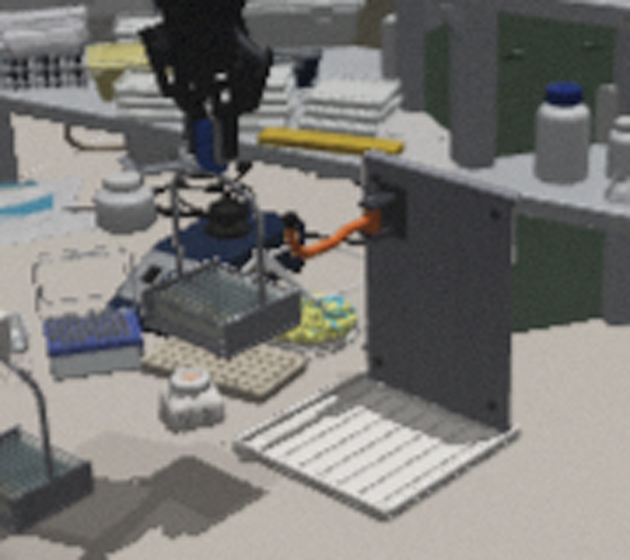

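```bash
python3 -m creep '[[[0.012,-0.001,0,0],[0.012,-0.001,0,0],[0.012,0,0,0],[0,0,0,0],[0,0,0.005,0],[0,0,0.01,0],[0,0,0.01,0],[0,0,0.01,0],[0,0,0.01,0],[0,0,0.005,0]]]'
python3 -m creep '[[[0,0,0.01,0],[0,0,0.01,0],[0,0,0.01,0],[0,0,0.01,0],[0,0,0.01,0],[0,0,0.01,0],[0,0,0.01,0],[0,0,0.003,0],[0,0,0,0],[0,0,0,0]]]'
python3 - <<'E'
from h import *
from scipy.spatial.transform import Rotation as R
s=env.read_state();q=s['ee_rot'];M=R.from_quat(np.array(q)[[1,2,3,0]]).as_matrix();print(s['position'],s['force'],s['opening'])
for t in ([.635,.0844,.283],):print((M.T@(np.array(t)-s['position'])).round(4))
for n,(x0,y0,x1,y1) in {'top':(230,100,370,240),'scene':(260,110,400,240)}.items():
    p,d=vision.snapshot(n);np.savez(f'pics/{n}6.npz',p=p,d=d)
    cv2.imwrite(f'pics/{n}6.png',cv2.resize(p[y0:y1,x0:x1,::-1],None,fx=4,fy=4,interpolation=cv2.INTER_CUBIC))
E
```

```text
t: 17.5
position: [0.5657, 0.0968, 0.2844]
ee_rot: [0.704, 0.069, 0.703, -0.069]
force: [-0.2, -0.8, -4.1]
opening: 0.0254
t: 18.5
position: [0.6354, 0.0829, 0.2841]
ee_rot: [0.703, 0.069, 0.704, -0.069]
force: [0.2, -0.2, -2.6]
opening: 0.0254
[0.63540882 0.08291283 0.28405498] [ 0.18419557 -0.24757198 -2.60172309] 0.02541119219577387
[ 0.0011  0.0014 -0.0007]
```

View pics/scene6.png

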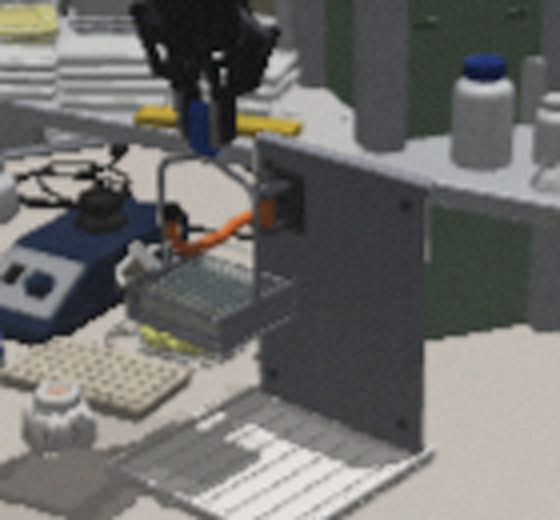

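View pics/top6.png

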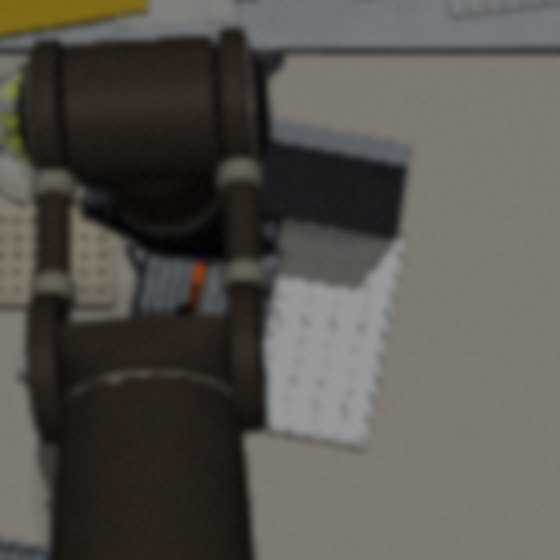

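The hook passes through the bail: the orange arm is at (210,235) between basket and top wire. I'll lower onto the dip.

```bash
python3 -m creep '[[[0.01,0.001,0,0],[0.01,0,0,0],[0.01,0,0,0],[0.01,0,0,0],[0.01,0,0,0],[0.006,0,0,0],[0.004,0,0,0],[0.002,0,0,0],[0,0,0,0],[0,0,0,0]]]'
python3 -m creep '[[[0.001,0,0,0],[0.001,0,0,0],[0.001,0,0,0],[0,0,0,0],[0,0,0,0],[0,0,0,0],[0,0,0,0],[0,0,0,0],[0,0,0,0],[0,0,0,0]]]'
```

```text
t: 19.6
position: [0.6363, 0.0838, 0.2228]
ee_rot: [0.704, 0.069, 0.703, -0.069]
force: [-0.6, -0.1, -2.5]
opening: 0.0249
t: 20.6
position: [0.6361, 0.0838, 0.2195]
ee_rot: [0.704, 0.069, 0.704, -0.069]
force: [-0.1, -0.2, -0.9]
opening: 0.0252
```

```bash
python3 -m creep '[[[0.001,0,0,0],[0,0,0,0],[0,0,0,0],[0,0,0,0],[0,0,0,0],[0,0,0,0],[0,0,0,0],[0,0,0,0],[0,0,0,0],[0,0,0,0]]]'
python3 -m creep '[[[0,0,0,0],[0,0,0,0],[0,0,0,0],[0,0,0,0],[0,0,0,0],[0,0,0,0],[0,0,0,0],[0,0,0,0],[0,0,0,0],[0,0,0,0]]]' 0.55
python3 - <<'E'
from h import *
for n,(x0,y0,x1,y1) in {'scene':(260,110,400,240)}.items():
    p,d=vision.snapshot(n);np.savez(f'pics/{n}7.npz',p=p,d=d)
    cv2.imwrite(f'pics/{n}7.png',cv2.resize(p[y0:y1,x0:x1,::-1],None,fx=4,fy=4,interpolation=cv2.INTER_CUBIC))
E
```

```text
t: 21.6
position: [0.6362, 0.0838, 0.2191]
ee_rot: [0.704, 0.069, 0.703, -0.069]
force: [-1.7, -0.6, 5.9]
opening: 0.025
t: 22.6
position: [0.636, 0.0838, 0.2183]
ee_rot: [0.704, 0.069, 0.704, -0.069]
force: [-0.1, 0.2, -0.3]
opening: 0.0467
```

View pics/scene7.png

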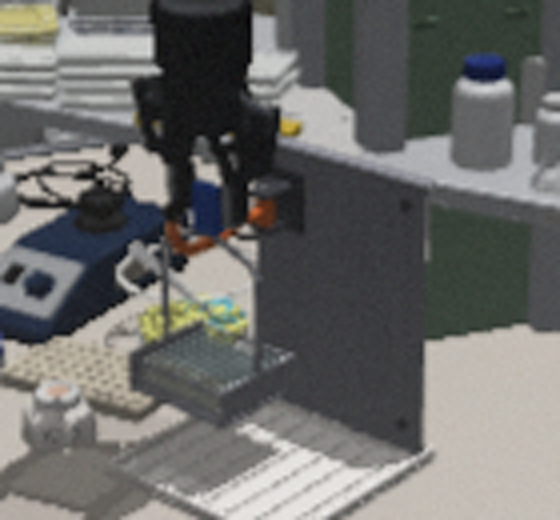

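The jaws are open and the carrier hangs on the hook. I'll retract straight up, then back.

```bash
python3 -m creep '[[[-0.005,0,0,0],[-0.01,0,0,0],[-0.01,0,0,0],[-0.015,0,0,0],[-0.02,0,0,0],[-0.02,0,0,0],[-0.02,0,0,0],[-0.02,0,0,0],[-0.02,0,0,0],[-0.01,0,0,0]]]'
python3 -m creep '[[[0,0,-0.02,0],[0,0,-0.03,0],[0,0,-0.03,0],[0,0,-0.03,0],[0,0,-0.03,0],[0,0,-0.03,0],[0,0,-0.03,0],[0,0,-0.02,0],[0,0,0,0],[0,0,0,0]]]'
cat > chk.py <<'E'
from h import *
import sys
k=sys.argv[1];s=env.read_state();print(s['t'],s['position'],s['force'])
for n,(x0,y0,x1,y1) in {'top':(200,100,360,270),'scene':(200,110,400,280)}.items():
    p,d=vision.snapshot(n);np.savez(f'pics/{n}{k}.npz',p=p,d=d);W=deproj(n,d)
    cv2.imwrite(f'pics/{n}{k}.png',cv2.resize(p[y0:y1,x0:x1,::-1],None,fx=3.5,fy=3.5,interpolation=cv2.INTER_CUBIC))
    m=cv2.inRange(cv2.cvtColor(p,cv2.COLOR_RGB2HSV),(105,130,60),(125,255,255))>0
    q=W[m&(d>0)];q=q[(abs(q[:,0]-.635)<.06)&(abs(q[:,1]-.084)<.06)&(q[:,2]>.15)]
    if len(q):print(n,len(q),q.mean(0),q.min(0),q.max(0))
E
python3 chk.py 8
```

```text
t: 23.65
position: [0.637, 0.0839, 0.3725]
ee_rot: [0.706, 0.069, 0.702, -0.069]
force: [-0.3, -0.4, 0.5]
opening: 0.0471
t: 24.65
position: [0.4205, 0.1267, 0.369]
ee_rot: [0.704, 0.069, 0.703, -0.069]
force: [0.8, -0.6, 0.6]
opening: 0.0476
24.65 [0.42050072 0.12670108 0.36897746] [ 0.82853456 -0.59354824  0.62377521]
top 36 [0.63295692 0.08395472 0.23791612] [0.62608264 0.07282101 0.22223534] [0.63957619 0.09468721 0.24346075]
scene 81 [0.63107076 0.07830489 0.22239194] [0.62420129 0.06813307 0.20209688] [0.63805066 0.09413306 0.24261138]
```

View pics/scene8.png

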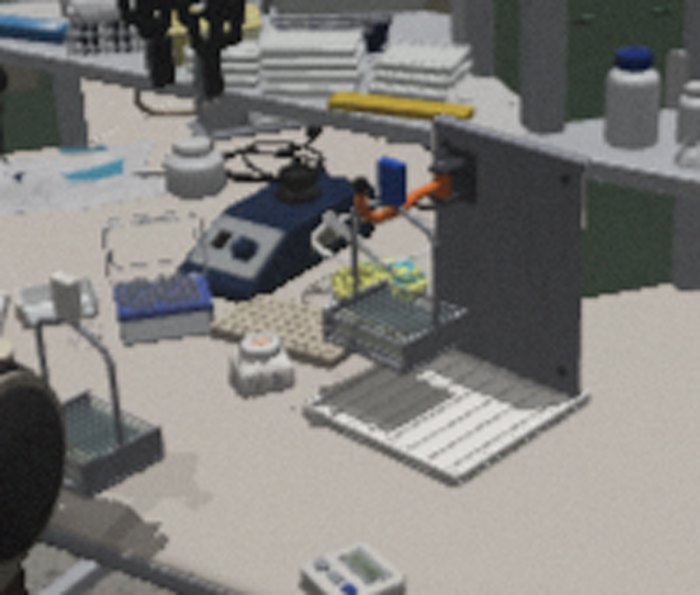

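View pics/top8.png

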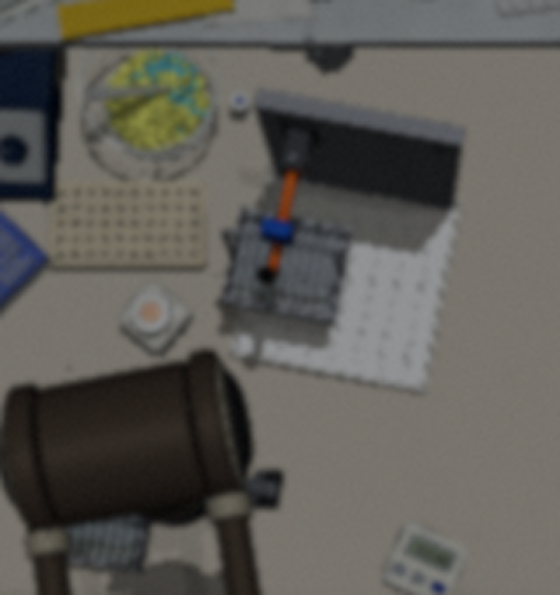

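The carrier hangs level over the tray, with the blue handle at (275,230) in the top crop, on the arm. I'll let it settle and check for motion, and check the white carrier too.

```bash
python3 -m creep '[[[0,0,0,0],[0,0,0,0],[0,0,0,0],[0,0,0,0],[0,0,0,0],[0,0,0,0],[0,0,0,0],[0,0,0,0],[0,0,0,0],[0,0,0,0]]]' >/dev/null
python3 -m creep '[[[0,0,0,0],[0,0,0,0],[0,0,0,0],[0,0,0,0],[0,0,0,0],[0,0,0,0],[0,0,0,0],[0,0,0,0],[0,0,0,0],[0,0,0,0]]]' >/dev/null
python3 chk.py 9; python3 chk.py 10
python3 - <<'E'
from h import *
for k in (0,9,10):
    z=np.load(f'pics/scene{k}.npz');W=deproj('scene',z['d']);q=W[z['d']>0];x,y,zz=q.T
    w=q[(zz>.145)&(zz<.19)&(abs(x-.406)<.05)&(abs(y-.262)<.05)];print('white',k,len(w),w.mean(0).round(4))
    b=q[(zz>.062)&(zz<.10)&(abs(x-.635)<.08)&(abs(y-.084)<.08)]
    if k:
        A=np.c_[b[:,:2],np.ones(len(b))];t=b[b[:,2]>.075];print('basket',len(b),np.median(b,0).round(4),cv2.minAreaRect(b[:,:2].astype(np.float32)))
a=np.load('pics/scene9.npz')['p'].astype(int);b=np.load('pics/scene10.npz')['p'].astype(int);print('diff',abs(a-b)[170:230,290:340].mean(),abs(a-b)[280:340,400:450].mean())
E
```

```text
26.75 [0.42015133 0.12667349 0.36824885] [-0.40393197  0.4921574  -0.40682917]
top 37 [0.63305993 0.08371248 0.23674294] [0.62730229 0.07269781 0.21711061] [0.63965894 0.09487727 0.24298461]
scene 79 [0.63090647 0.07827052 0.22289864] [0.62440744 0.07001375 0.20181575] [0.6411276  0.09190842 0.24330237]
26.85 [0.42016453 0.12669348 0.3682965 ] [-0.48028061  0.37542701  0.6217572 ]
top 37 [0.6329584  0.08367707 0.23719399] [0.62654663 0.07237062 0.21717624] [0.63898939 0.09490376 0.24271741]
scene 81 [0.63068169 0.07818316 0.22255124] [0.62206402 0.06802722 0.2031881 ] [0.64124164 0.09097448 0.24209518]
white 0 109 [0.4052 0.2635 0.1663]
white 9 108 [0.4048 0.2631 0.1667]
basket 720 [0.621  0.0804 0.0866] ((0.6347572803497314, 0.08488433808088303), (0.1091097816824913, 0.09473257511854172), 79.57526397705078)
white 10 108 [0.4049 0.2631 0.1666]
basket 725 [0.6207 0.0803 0.0866] ((0.6558354496955872, 0.08068092912435532), (0.10879208892583847, 0.13535559177398682), 78.4473648071289)
diff 2.0296666666666665 1.7586666666666666
```

Everything is at rest, and basket and handle are centred over the seat at (0.635,0.084). The white carrier is unmoved, so I'm handing in.

```bash
python3 -c "
from cell import env
print(env.sign_off())"
```

```text
the job is handed in; nothing more can be done
None
```

The blue-handled carrier is hanging on the fully swung-out hook, and I handed the job in at about 27 s. The hand-in gives no verdict, so this rests on my own checks.

**What I did:** I pinched the hook's ball and swung the hook outward to its stop. Then I gripped the blue handle, lifted the carrier and threaded its bail over the hook. I lowered the wire into the dip, opened the jaws and backed away.

**Hook:** Measured just after the swing, the arm pointed at -11.3°, against a stand yaw of about -11.0 to -11.2°, so it stood straight out. I did not measure its angle again after hanging the carrier, but the last pictures show it still out.

**Blue carrier:** The handle and basket are centred within a few mm of the seat, with the handle top at about 0.242 m where about 0.239 m was expected. It looks level in the scene view, though I did not measure the tilt. Two pictures 0.1 s apart showed no movement.

**White carrier:** It is within about 1 mm of where it started.

**Robot:** The gripper was clear of everything, with wrist force under 1 N.

**One disagreement:** The last basket fit gave a centre about 20 mm farther toward the plate than the one just before it, with a longer outline. I put this down to stray depth points, because the median position of the basket points changed by only 0.3 mm.

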